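# Clamp a new brake shoe in the cam-release holding fixture

### The job

The new brake shoe lying on the bench is to be held in the holding fixture so that its lining can be dressed. Turn the cam knob until the jaw is drawn fully back and stays there, set the shoe down flat and centred in the fixture with its lining against the two stop posts and its hollow side towards the jaw (do not drop it), then turn the cam knob until the roller drops into the cam's notch and the jaw grips the shoe. Leave the other things on the bench where they are.

Things in the scene. Friction and masses are not known exactly. Their poses are not given: they have to be found in the camera images.
- fixture: The holding fixture, a flat grey steel device fixed to the bench, about 176 x 235 x 75 mm. Origin on the bench top under it; its y axis points from the cam knob to the stop posts (the way the jaw closes), x across it, z up. Its base plate is 12 mm thick. From -y to +y: spring housing, brass roller, cam disc with black knob, jaw, room for the shoe, two stop posts.
- nest (a point): Point on the base plate's top, 12 mm above the bench and at y = +55.5 mm in the fixture, where the shoe's origin comes to lie when clamped, the shoe's x axis then along the fixture's +y. With the jaw drawn back the shoe has about 9 mm of play there along y; the closing jaw pushes it against the posts and squares it, the steel being smooth.
- knob_grip (a point): Centre of the cam knob's black bar grip, on the knob's upright axis at (0, -18) mm in the fixture, 56 mm above the bench. The bar is 13 mm thick, 52 mm long and 27 mm tall (42.5 to 69.5 mm above the bench) on a round hub 19 mm wide, 45.5 mm high. It turns with the knob: this point's x axis lies along the bar, and the cam's notch opens to its -y side.
- cam_knob (a joint): Knob angle in rad, counter-clockwise from above positive, free to turn either way from -1.6 to 1.6. At 0 the cam's notch faces the roller and the bar lies along the fixture's x, across the jaw's travel. From about 0.1 to 0.8 either way the notch's wall lifts the roller (up to 0.25 N m); beyond 0.85 the roller rides on the round rim and the knob stays where it is left.
- jaw (a joint): How far the sprung jaw is drawn back, m: 0 with the roller at the bottom of the notch and no shoe, 0.012 with the roller on the cam's rim (open), about 0.003 when gripping the shoe. The spring pushes it towards the posts with 9 to 13 N.
- jaw_nose: The jaw's round-nosed dark steel block, 26 mm wide, with a screw head 37 mm above the bench. Origin at the tip of the nose, which presses on the middle of the shoe's hollow web edge.
- post_near: Stop post, dark steel, 16 mm in diameter, its top 39 mm above the bench, at (-43.5, 87.9) mm in the fixture. Origin at its foot.
- post_far: The other stop post, alike, at (43.5, 87.9) mm in the fixture. Origin at its foot.
- shoe: The new brake shoe lying flat on the bench (not the one on the carton), a dark arc with brown web, 70 x 156 x 32 mm, about 0.42 kg. Origin centre of underside, y along its length, x to the lining. The lining's outer face is an arc of radius 90.5 mm, apex at x = +34.5 mm. There the rim is 7 to 8 mm thick (x 27 to 34.5) and stands 14 mm above the flat web inside it (web top 18 mm above the underside): pinch this rim from above. Mass centre at x = +12 mm.
- abrasive_pad: Bystander: dark abrasive pad, 30 x 58 x 19 mm, left of the fixture. Origin centre of underside.
- driver: Bystander: pocket screwdriver with orange handle, 132 mm long, right of the shoe. Origin centre of underside.
- tape_roll: Bystander: roll of black tape, 70 mm across, 19 mm high, behind the work. Origin centre of underside.
Things that resemble listed ones, but are neither listed nor needed, are in the scene too. What is meant by the shoe is not purple or white, and is the larger of those in its own colour.

How it is judged:
By the outcome, as a careful person would: the job done as asked, in the order asked, and still so for the second after the job is handed in, with the robot touching nothing.
It also fails if it takes over 67 s, if anything falls off the work surface, if the arm or the gripper's body presses on something with over 40 N, if the wrist force passes 120 N, or if a joint passes its speed limit or range.

### The arm

A 6-joint arm with a two-finger parallel gripper is mounted at the origin on a cart in front of the work surface, level with it; the furniture and walls round the work are solid. World frame = base frame: x ahead of the robot, y to its left, z up, the work surface at z = 0. Lengths are in m, angles in rad, forces in N, time in s.
With the tool pointing down it reaches from about 0.35 to 0.975 m from the base axis. Payload 4.9 kg.
Tool frame: the origin (TCP) lies on the centre line of the jaws, within the pads' length; the fingertips stand 8 mm ahead of it and the grasp point (between the pads) lies 11 mm behind it; z points along the fingers, y is the direction in which the jaws open and shut (so a half turn about z gives the same grasp; the last joint's range is limited). The gripper opens to 85 mm and grips with 20 to 120 N. Pads are 22 mm wide; open, the fingers measure 114 mm over their backs; the gripper's body (76 mm by 85 mm) begins 54 mm behind the grasp point. The pads swing forward as they close: fully open they stand 13 mm farther back than shut.
Start: joints at [-1.356, 0.053, 1.613, -0, 1.476, -0.119], TCP at [0.205, -0.59, 0.239] pointing down, gripper open.
Joint ranges: [-3.01, 3.01], [-1.01, 2.22], [0.06, 2.58], [-1.02, 4.17], [0.09, 2.62], [-3.14, 3.14]. Speed limits (rad/s): [2.57, 2.57, 3.14, 3.14, 3.14, 3.14].

### API

Orientations are given as a rotation vector (axis times angle).
In Python, from station import get_obs, get_image, calibration, finish_job gives the robot as it stands. The module is installed in compiled form; this text tells all that it offers.
- The arm moves only by the shell command python3 -m jog 'ROWS' [FORCE]. ROWS is JSON, a list of rows, each a list of 7 numbers: the shift along the tool's x, y, z in cm, then the turn, a rotation vector about the tool's x, y, z in rad, then the closure in counts, from 0 (fully open) to 255 (shut). In form: [[dx, dy, dz, ax, ay, az, jaw], ...]. A call has 1 to 8 rows; each row is the pose to reach, as a shift and turn from the pose measured when the call began, along the tool's axes at that moment; what a row does not reach only later rows make up. A row lasts 1/12 s, in which the tool goes at most 41.7 mm and 7.16 degrees, less where a joint would pass 70% of its speed; a pose out of reach is approached as far as the arm can. A call with a gripper value outside its range is refused whole. The fingers move at their own pace and stop on an object; FORCE is the grip in N (left out, the last holds). Time passes only in rows, so rows that repeat a pose let the fingers close. It gives the time, the measured TCP pose, the force and the opening at its end, in the units of the state.
- get_obs(): the state, without advancing time (a new reading comes with each control period).
- get_image(name): name is "scene" or "top" or "wrist"; returns the picture (480x640x3 uint8, red, green, blue); there is no depth.
- calibration(name): a dict with "vfov" (degrees; the focal length in pixels is half the picture's height over the tangent of half this angle, whatever the lens; pixels are square), "cx", "cy" (the principal point, pixels), "R" (3x3) and "t" (3): a world point X has camera coordinates R X + t. Camera axes: x right, y down, z forward; pixel columns grow to the right and rows downward; lengths in m; the calibration is good to about 2 mm. The wrist camera is an equidistant fisheye: a pixel r from the principal point sees the ray r / f radians off the axis. A picture is of the moment at which its call begins: read the wrist's pose just before it. calibration takes no time and is no camera call; for the wrist camera it gives the pose at the moment of the call.
- finish_job(): hands the job in, once; it reports no verdict.
The state is a dict: "t": time; "q": joint angles; "dq": joint speeds; "effort": joint torques, N m; "tool_pos": TCP position; "tool_rot": TCP orientation; "contact_force": force on the tool from outside, world axes, zero at the start; "wrist_torque": the same for the moment, N m; "opening": finger opening in m.
Only numpy, scipy, OpenCV 4.12 (cv2) and the standard library are available. Lean on these libraries where they do the work, as an engineer would, in place of code of your own. Each camera call takes 0.05 s, during which the arm holds its last target. There are 200 camera calls.

## Working session

There is one attempt and no reset: what is moved stays moved. The work goes in short steps, Python scripts to look and compute and a shell command to move; the robot and the scene stay as the last step left them, time stands still between calls to the robot, and variables do not carry over. Pictures are saved under pics/ and viewed, about 8 in all and at most 12, crops included, and the job is handed in when it is done.

```bash
mkdir -p pics; cat > h.py <<'E'
import numpy as np, cv2, json
from scipy.spatial.transform import Rotation as Rot
from station import get_obs, get_image, calibration
def snap(n,f):
    c=calibration(n); im=get_image(n); cv2.imwrite(f'pics/{f}.png',im[:,:,::-1]); np.save(f'pics/{f}.npy',np.array([c],dtype=object),allow_pickle=True); return im,c
def load(f): return np.load(f'pics/{f}.npy',allow_pickle=True)[0]
def ray(c,u,v,fish=False):
    f=240/np.tan(np.radians(c['vfov'])/2); d=np.array([u-c['cx'],v-c['cy']],float)
    if fish:
        r=np.hypot(*d); th=r/f; k=np.array([*(d/max(r,1e-9)*np.sin(th)),np.cos(th)])
    else: k=np.array([d[0]/f,d[1]/f,1])
    R=np.array(c['R']); return -R.T@np.array(c['t']), R.T@k
def onz(c,u,v,z,fish=False):
    o,d=ray(c,u,v,fish); return o+d*(z-o[2])/d[2]
def proj(c,X,fish=False):
    f=240/np.tan(np.radians(c['vfov'])/2); p=np.array(c['R'])@np.array(X)+np.array(c['t'])
    if fish:
        r=np.hypot(p[0],p[1]); th=np.arctan2(r,p[2]); return np.array([c['cx'],c['cy']])+p[:2]/r*th*f
    return np.array([c['cx'],c['cy']])+p[:2]/p[2]*f
def totool(target,yaw=None):
    """cm shift in tool axes to world target; yaw = wanted world yaw of tool y axis (mod pi)"""
    o=get_obs(); R=Rot.from_rotvec(o['tool_rot']).as_matrix()
    d=R.T@(np.array(target)-o['tool_pos'])*100
    print('tool',np.round(o['tool_pos'],4),'R',np.round(R,3).tolist(),'shift cm',np.round(d,2))
    if yaw is not None:
        cur=np.arctan2(R[1,1],R[0,1]); a=(yaw-cur+np.pi/2)%np.pi-np.pi/2
        print('az',round(-a,3),'(tool down) q6',round(o['q'][5],3))
E
python3 - <<'E'
from h import *
for n in ('scene','top'):
    im,c=snap(n,n+'0'); print(n,{k:np.round(v,3).tolist() for k,v in c.items()})
o=get_obs(); print(o['t'],o['tool_rot'],o['opening'])
E
```

```text
scene {'vfov': 49.651, 'cx': 317.862, 'cy': 236.72, 'R': [[-0.67, -0.742, 0.008], [-0.446, 0.395, -0.803], [0.593, -0.541, -0.596]], 't': [0.376, 0.305, 1.074]}
top {'vfov': 48.179, 'cx': 320.966, 'cy': 248.493, 'R': [[0.006, -1.0, 0.004], [-0.984, -0.006, -0.177], [0.177, -0.003, -0.984]], 't': [-0.03, 0.539, 1.35]}
0.1 [-3.09609031e+00 -5.21597715e-01  1.93224585e-04] 0.08554974023582727
```

View pics/top0.png

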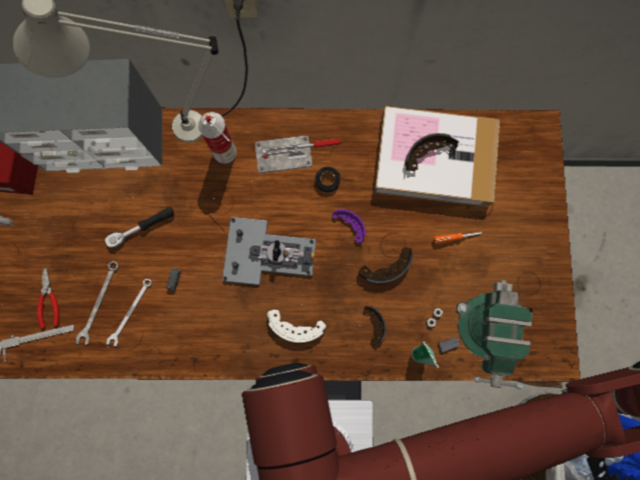

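View pics/scene0.png

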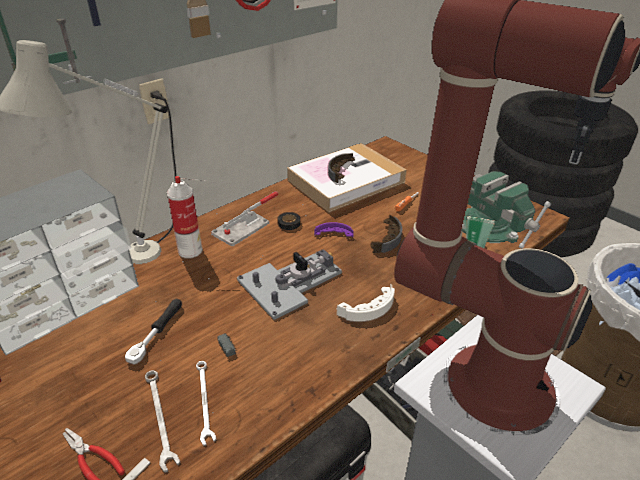

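The top view shows the fixture at about (268,252) with its posts at (237,237) and (235,266), so its y axis points left. The shoe is near (387,266), and the smaller dark shoe at (375,325) is a decoy. I'll zoom in on both.

```bash
python3 - <<'E'
from h import *
im=cv2.imread('pics/top0.png'); c=load('top0')
cr=np.hstack([cv2.resize(im[205:300,215:325],None,fx=4,fy=4,interpolation=cv2.INTER_CUBIC),cv2.resize(im[205:300,345:425],None,fx=4,fy=4,interpolation=cv2.INTER_CUBIC)])
cv2.imwrite('pics/crop0.png',cr); print(cr.shape)
P=lambda u,v,z:np.round(onz(c,u,v,z),4)
print('posts',P(237,237,.039),P(235,266,.039),'knob',P(277,250,.069),'shoe',P(387,266,.03))
E
```

```text
(380, 760, 3)
posts [0.57   0.1946 0.039 ] [0.4929 0.1973 0.039 ] knob [0.5306 0.0863 0.069 ] shoe [ 0.4967 -0.2001  0.03  ]
```

View pics/crop0.png

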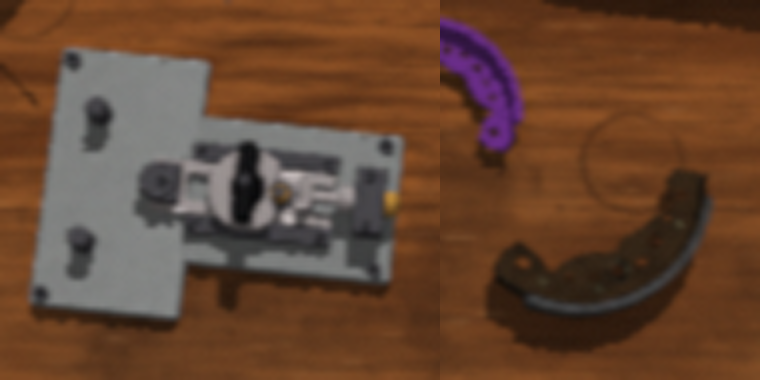

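```bash
cat >> h.py <<'E'
def fixframe(near,far):
    near,far=np.array(near[:2]),np.array(far[:2]); x=(far-near)/np.linalg.norm(far-near); y=np.array([-x[1],x[0]])
    O=(near+far)/2-y*.0879
    return O,x,y,np.arctan2(x[1],x[0]),np.linalg.norm(far-near)
E
python3 - <<'E'
from h import *
c=load('top0')
P=lambda x,y,z,x0=215:onz(c,x0+x/4-.4,205+y/4-.4,z)
O,x,y,yaw,d=fixframe(P(82,234,.039),P(98,106,.039)); print('O',O,'yaw',yaw,'d',d)
k=P(245,146,.0695);k2=P(245,222,.0695)
print('knob pred',O-y*.018,'bar mid',(P(245,148,.0695)+P(245,215,.0695))/2)
for p in ((63,48),(210,62),(178,318),(30,306)):
  q=P(*p,.012)[:2]-O; print('corner fix',np.round([q@x,q@y],4))
a=P(490,268,.02,345);b=P(705,175,.02,345);
a=onz(c,345+(500-440)/4,205+265/4,.018);b=onz(c,345+(690-440)/4,205+175/4,.018);m=onz(c,345+(620-440)/4,205+308/4,.02)
print('tips',a,b,'apex',m,'shoe x yaw',np.degrees(np.arctan2(*(m-(a+b)/2)[[1,0]])), np.linalg.norm(a-b))
totool([*(O-y*.018),.2],yaw+np.pi/2)
print(get_obs()['q'])
E
```

```text
O [0.53536919 0.1058889 ] yaw -0.0892342367908386 d 0.08567552895368488
knob pred [0.53376511 0.08796052] bar mid [0.53064698 0.08924512 0.0695    ]
corner fix [0.0857 0.1209]
corner fix [0.0855 0.0211]
corner fix [-0.0888  0.0226]
corner fix [-0.0902  0.1208]
tips [ 0.48402332 -0.12998949  0.018     ] [ 0.54525109 -0.25697733  0.018     ] apex [ 0.45573262 -0.20855467  0.02      ] shoe x yaw -165.6482548611524 0.14097783722347845
tool [ 0.2046 -0.59    0.2382] R [[0.945, 0.328, -0.0], [0.328, -0.945, 0.002], [0.0, -0.002, -1.0]] shift cm [ 53.31 -53.26   3.93]
az 0.423 (tool down) q6 -0.119
[-1.35599650e+00  5.33306172e-02  1.61416013e+00 -3.34151388e-05
  1.47597866e+00 -1.19002107e-01]
```

```bash
python3 -m jog '[[53.3,-53.3,0,0,0,0.2,0],[53.3,-53.3,0,0,0,0.4,0],[53.3,-53.3,0,0,0,0.423,0],[53.3,-53.3,0,0,0,0.423,0],[53.3,-53.3,0,0,0,0.423,0],[53.3,-53.3,0,0,0,0.423,0],[53.3,-53.3,0,0,0,0.423,0],[53.3,-53.3,0,0,0,0.423,0]]' 60; python3 -c "
from h import *
totool([.5335,.088,.2],-.089+np.pi/2); print(get_obs()['t'])"
```

```text
t: 0.77
tool_pos: [0.3503, -0.2884, 0.2388]
tool_rot: [-3.136, 0.141, 0.001]
contact_force: [1.4, -0.1, 0.3]
opening: 0.0854
tool [ 0.3503 -0.2884  0.2388] R [[0.996, -0.09, -0.001], [-0.09, -0.996, 0.002], [-0.001, -0.002, -1.0]] shift cm [ 14.87 -39.13   3.95]
az -0.001 (tool down) q6 0.807
0.7667
```

```bash
python3 -m jog '[[14.9,-39.1,4,0,0,0,0],[14.9,-39.1,4,0,0,0,0],[14.9,-39.1,4,0,0,0,0],[14.9,-39.1,4,0,0,0,0],[14.9,-39.1,4,0,0,0,0],[14.9,-39.1,4,0,0,0,0],[14.9,-39.1,4,0,0,0,0],[14.9,-39.1,4,0,0,0,0]]'; python3 -m jog '[[1.9,-7.2,0,0,0,0,0],[1.9,-7.2,0,0,0,0,0],[1.9,-7.2,0,0,0,0,0],[1.9,-7.2,0,0,0,0,0]]';python3 -c "
from h import *
totool([.5335,.088,.2],-.089+np.pi/2); print(get_obs()['t'])"
```

```text
t: 1.43
tool_pos: [0.4953, 0.0103, 0.2075]
tool_rot: [-3.136, 0.14, 0.001]
contact_force: [1.2, -0.1, 1.4]
opening: 0.0856
t: 1.77
tool_pos: [0.5204, 0.0818, 0.2069]
tool_rot: [-3.137, 0.135, 0.003]
contact_force: [-0.1, -0.3, 0.1]
opening: 0.0853
tool [0.5204 0.0818 0.2069] R [[0.996, -0.086, -0.002], [-0.086, -0.996, 0.002], [-0.002, -0.002, -1.0]] shift cm [ 1.25 -0.73  0.68]
az 0.003 (tool down) q6 1.67
1.7667
```

```bash
python3 - <<'E'
from h import *
im,c=snap('wrist','w1'); print(c); O=np.array([.53537,.10589]);y=np.array([.0891,.996]);x=np.array([.996,-.0891])
g=im[:,:,::-1].copy()
for p,z in (((-.0435,.0879),.039),((.0435,.0879),.039),((0,-.018),.0695),((.026,-.018),.0695),((-.026,-.018),.0695)):
    q=proj(c,[*(O+x*p[0]+y*p[1]),z],True); print(q); cv2.drawMarker(g,tuple(int(round(v)) for v in q),(0,0,255),0,12,1)
cv2.imwrite('pics/w1m.png',g)
E
```

```text
{'vfov': 65.70646984690485, 'cx': 319.9952814907743, 'cy': 239.9592731562203, 'R': array([[-0.08638566, -0.99626044, -0.00162662],
       [-0.95879582,  0.08269334,  0.27179477],
       [-0.27064386,  0.02503877, -0.96235386]]), 't': array([0.1267419 , 0.46505225, 0.48629548])}
[193.23435055 254.18446363]
[186.38505717 155.85385511]
[310.47535834 212.44992346]
[310.3963798  177.84234448]
[310.60309282 245.7941885 ]
```

View pics/w1m.png

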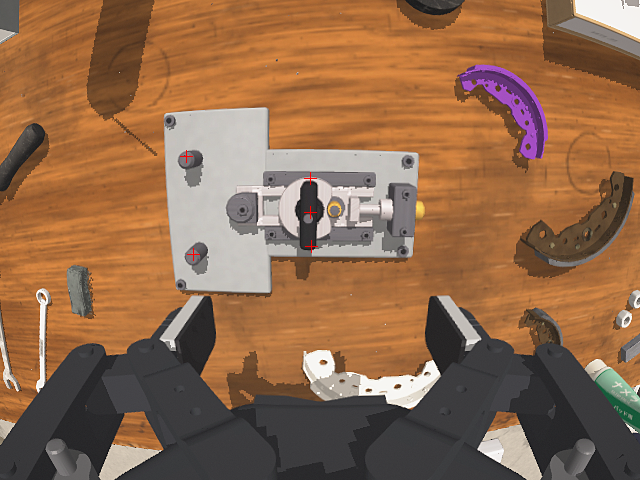

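The wrist view matches the top-view estimate to about 2 mm: knob at (310,215), posts at (187,158) and (194,254). I'll go down on the knob.

```bash
python3 -m jog '[[1.2,-0.7,4,0,0,0.003,130],[1.2,-0.7,8,0,0,0.003,130],[1.2,-0.7,11,0,0,0.003,130],[1.2,-0.7,13.5,0,0,0.003,130],[1.2,-0.7,14.9,0,0,0.003,130],[1.2,-0.7,14.9,0,0,0.003,130],[1.2,-0.7,14.9,0,0,0.003,130]]' 60; python3 -c "
from h import *
totool([.5325,.0885,.057],-.089+np.pi/2); print(get_obs()['t'])"
```

```text
t: 2.4
tool_pos: [0.5317, 0.0855, 0.0573]
tool_rot: [-3.137, 0.146, 0.006]
contact_force: [0.6, 0.7, -0.2]
opening: 0.0418
tool [0.5317 0.0855 0.0573] R [[0.996, -0.093, -0.004], [-0.093, -0.996, 0.001], [-0.004, -0.001, -1.0]] shift cm [ 0.05 -0.31  0.03]
az -0.004 (tool down) q6 1.684
2.4
```

```bash
python3 -m jog '[[0.1,-0.3,0.1,0,0,0,130],[0.1,-0.3,0.1,0,0,0,255],[0.1,-0.3,0.1,0,0,0,255],[0.1,-0.3,0.1,0,0,0,255],[0.1,-0.3,0.1,0,0,0,255],[0.1,-0.3,0.1,0,0,0,255]]' 60; python3 -c "
from h import *
o=get_obs();print(o['wrist_torque'],o['t']);totool([.5325,.0885,.057],-.089+np.pi/2)"
```

```text
t: 2.9
tool_pos: [0.5343, 0.0898, 0.0583]
tool_rot: [-3.134, 0.146, 0.001]
contact_force: [-0.5, 4.7, 2.2]
opening: 0.0114
[ 0.67551271  0.0393197  -0.01931959] 2.9
tool [0.5343 0.0898 0.0583] R [[0.996, -0.093, -0.001], [-0.093, -0.996, 0.004], [-0.001, -0.004, -1.0]] shift cm [-0.16  0.14  0.13]
az -0.004 (tool down) q6 1.689
```

```bash
python3 -m jog '[[-0.15,0,0.1,0,0,-0.12,255],[-0.15,0,0.1,0,0,-0.24,255],[-0.15,0,0.1,0,0,-0.36,255],[-0.15,0,0.1,0,0,-0.48,255],[-0.15,0,0.1,0,0,-0.6,255],[-0.15,0,0.1,0,0,-0.72,255],[-0.15,0,0.1,0,0,-0.84,255],[-0.15,0,0.1,0,0,-0.96,255]]' 80; python3 -c "
from h import *
o=get_obs();print(o['wrist_torque'],o['t']);totool([.5325,.0885,.057],-.089+np.pi/2)"
```

```text
t: 3.57
tool_pos: [0.5328, 0.0933, 0.0584]
tool_rot: [-2.839, -1.321, -0.007]
contact_force: [-2.3, 13.3, 2.4]
opening: 0.0113
[ 1.90419079  0.42687707 -0.38220729] 3.5667
tool [0.5328 0.0933 0.0584] R [[0.644, 0.765, -0.0], [0.765, -0.644, 0.012], [0.009, -0.008, -1.0]] shift cm [-0.39  0.29  0.13]
az 0.96 (tool down) q6 0.724
```

```bash
python3 -m jog '[[0,0,0,0,0,-0.1,255],[0,0,0,0,0,-0.22,255],[0,0,0,0,0,-0.22,255],[0,0,0,0,0,-0.22,255]]' 80; python3 -c "
from h import *
o=get_obs();print(o['wrist_torque'],o['t']);totool([.5325,.0885,.057],-.089+np.pi/2)"
```

```text
t: 3.9
tool_pos: [0.5321, 0.0941, 0.0584]
tool_rot: [-2.677, -1.622, -0.008]
contact_force: [-2.5, 4.7, -0.9]
opening: 0.0111
[0.31680491 0.39506508 0.13971476] 3.9
tool [0.5321 0.0941 0.0584] R [[0.463, 0.886, -0.001], [0.886, -0.463, 0.013], [0.011, -0.007, -1.0]] shift cm [-0.48  0.29  0.13]
az 1.178 (tool down) q6 0.507
```

```bash
python3 -m jog '[[0,0,0,0,0,0,120],[0,0,0,0,0,0,120],[0,0,0,0,0,0,120],[0,0,-4,0,0,0,120],[0,0,-8,0,0,0,100],[0,0,-12,0,0,0,0],[0,0,-14,0,0,0,0]]'; python3 -c "
from h import *
im,c=snap('wrist','w2')
totool([.47,-.19,.2],.45)"
```

```text
t: 4.48
tool_pos: [0.5351, 0.0921, 0.2051]
tool_rot: [-2.683, -1.622, -0.021]
contact_force: [1.2, -0.6, 1.1]
opening: 0.0743
tool [0.5368 0.0921 0.2084] R [[0.464, 0.886, 0.013], [0.886, -0.464, 0.013], [0.017, 0.006, -1.0]] shift cm [-28.1    7.18   0.4 ]
az -0.933 (tool down) q6 0.508
```

View pics/w2.png

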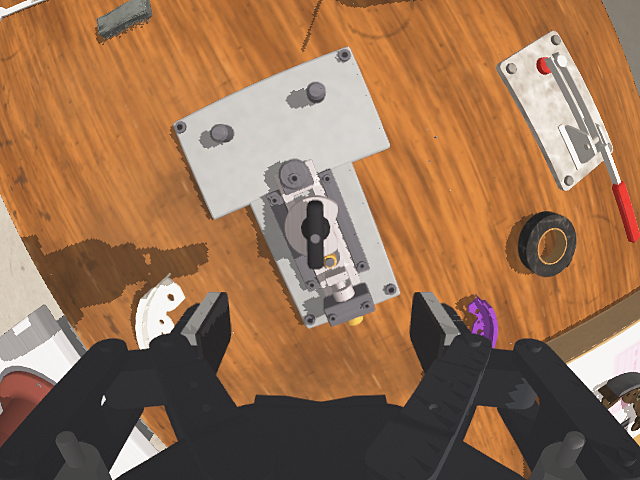

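```bash
python3 - <<'E'
from h import *
for f,n,a,b,ns,k in (('w1',1,(194,254.5),(187,158),(240,207),(310,215)),('w2',2,(220,132),(317,91),(292.5,177),(314,235))):
    c=load(f); P=lambda p,z:onz(c,*p,z,True)
    O,x,y,yaw,d=fixframe(P(a,.039),P(b,.039)); q=P(ns,.037)[:2]-O; kk=P(k,.0695)[:2]-O
    print(f,O,yaw,d,'nose',q@x,q@y,'knob',kk@x,kk@y)
E
python3 -m jog '[[-28.1,7.2,0.4,0,0,-0.12,0],[-28.1,7.2,0.4,0,0,-0.24,0],[-28.1,7.2,0.4,0,0,-0.36,0],[-28.1,7.2,0.4,0,0,-0.48,0],[-28.1,7.2,0.4,0,0,-0.6,0],[-28.1,7.2,0.4,0,0,-0.72,0],[-28.1,7.2,0.4,0,0,-0.84,0],[-28.1,7.2,0.4,0,0,-0.93,0]]'; python3 -c "
from h import *
im,c=snap('wrist','w3')
totool([.47,-.19,.2],.45)"
```

```text
w1 [0.53447735 0.10536803] -0.08660717620814469 0.08542809292660895 nose -0.0007809356910423933 0.04326476570589873 knob -0.0011520000358055391 -0.017035265106833487
w2 [0.53173453 0.10738372] -0.10750194217547022 0.0857390463536199 nose -0.0017003625340440063 0.02983225581492974 knob 3.601570696072568e-05 -0.014844779379720771
t: 5.2
tool_pos: [0.4695, -0.1929, 0.2004]
tool_rot: [1.709, 2.629, 0.027]
contact_force: [-0.0, 0.1, 0.8]
opening: 0.0854
tool [ 0.4687 -0.1968  0.2005] R [[-0.409, 0.912, 0.014], [0.912, 0.409, 0.008], [0.001, 0.015, -1.0]] shift cm [0.56 0.4  0.06]
az -0.029 (tool down) q6 -0.975
```

View pics/w3.png

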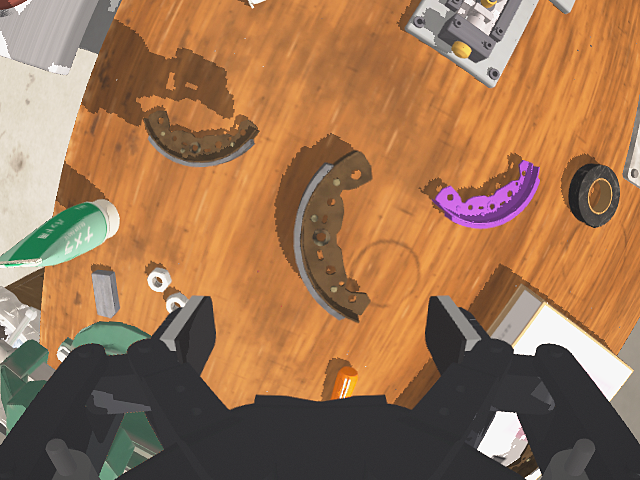

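Comparing the two wrist views, the jaw nose is drawn back about 13 mm, so it is open and stays there. In the last view the shoe's grey rim band runs from (330,165) through (298,235) to (350,320), with the lining on the left. I'll fit its arc.

```bash
cat > shoe.py <<'E'
from h import *
from scipy.optimize import least_squares
import sys
f=sys.argv[1]; x0,x1,y0,y1=map(int,sys.argv[2:6])
im=cv2.imread(f'pics/{f}.png'); c=load(f); hsv=cv2.cvtColor(im,cv2.COLOR_BGR2HSV).astype(int)
m=((hsv[:,:,1]<70)&(hsv[:,:,2]>35)&(hsv[:,:,2]<200)).astype(np.uint8); k=np.zeros_like(m); k[y0:y1,x0:x1]=m[y0:y1,x0:x1]
n,l,s,_=cv2.connectedComponentsWithStats(k); i=1+s[1:,4].argmax(); k=(l==i); print('area',s[i])
v,u=np.nonzero(k); P=np.array([onz(c,a,b,.032,True)[:2] for a,b in zip(u,v)])
# circle through band middle
r=least_squares(lambda p:np.hypot(*(P-p[:2]).T)-p[2],[P[:,0].mean()+.08*float(sys.argv[6]),P[:,1].mean()+.08*float(sys.argv[7]),.087],loss='soft_l1',f_scale=.002).x
rad=np.hypot(*(P-r[:2]).T); A=np.unwrap(np.arctan2(P[:,1]-r[1],P[:,0]-r[0])); ang=np.arctan2(*(P-r[:2]).mean(0)[::-1])
A=ang+(np.arctan2(P[:,1]-r[1],P[:,0]-r[0])-ang+np.pi)%(2*np.pi)-np.pi
mid=(np.percentile(A,1)+np.percentile(A,99))/2
print('circle',r,'rad pct',np.percentile(rad,[2,50,98]),'ang deg',np.degrees(np.percentile(A,[1,99])),'mid',np.degrees(mid))
d=np.array([np.cos(mid),np.sin(mid)]); print('shoe x yaw',mid,'apex mid-rim',r[:2]+d*r[2],'apex px',proj(c,[*(r[:2]+d*r[2]),.032],True))
E
python3 shoe.py w3 270 365 145 330 .9 .4; python3 -c "
from h import *
im=cv2.imread('pics/w3.png');print(im[235,285:330].tolist())"
```

```text
area [ 293  163   52  157 1265]
circle [ 0.54082311 -0.17871744  0.08833311] rad pct [0.0852217  0.08835174 0.09156286] ang deg [-202.2418434  -100.53379619] mid -151.3878197929893
shoe x yaw -2.6422159028035033 apex mid-rim [ 0.46327714 -0.22101827] apex px [296.87774059 248.50735429]
[[47, 74, 112], [47, 78, 119], [54, 81, 123], [47, 78, 119], [48, 78, 118], [47, 79, 119], [43, 75, 115], [40, 72, 113], [74, 93, 121], [124, 129, 140], [144, 143, 147], [142, 142, 145], [143, 145, 147], [145, 147, 153], [148, 148, 153], [79, 85, 89], [45, 67, 90], [63, 77, 96], [50, 69, 88], [61, 91, 119], [65, 96, 125], [64, 95, 124], [63, 91, 121], [62, 91, 120], [60, 88, 117], [62, 91, 119], [60, 88, 115], [58, 82, 104], [49, 53, 59], [49, 56, 67], [51, 61, 69], [48, 63, 84], [45, 70, 108], [46, 74, 114], [44, 71, 111], [46, 73, 114], [46, 75, 115], [46, 76, 117], [46, 76, 119], [43, 74, 118], [47, 79, 118], [86, 116, 136], [81, 111, 132], [80, 109, 135], [78, 104, 125]]
```

```bash
python3 -c "
from h import *
totool([.4645,-.2204,.08],.4995)
R=Rot.from_rotvec(get_obs()['tool_rot']).as_matrix(); 
a=.4995; T=np.array([[np.sin(a),np.cos(a),0],[-np.cos(a),np.sin(a),0],[0,0,-1.]])
if T[:,0]@R[:,0]<0: print('flip')
print(T.tolist(), np.linalg.det(T), Rot.from_matrix(R.T@T).as_rotvec())"

```

```text
tool [ 0.4687 -0.1968  0.2005] R [[-0.409, 0.912, 0.014], [0.912, 0.409, 0.008], [0.001, 0.015, -1.0]] shift cm [-2.   -1.53 12.03]
az -0.078 (tool down) q6 -0.975
flipTraceback (most recent call last):
  File "<string>", line 7, in <module>
    print(T.tolist(), np.linalg.det(T), Rot.from_matrix(R.T@T).as_rotvec())
                                        ~~~~~~~~~~~~~~~^^^^^^^
  File "scipy/spatial/transform/_rotation.pyx", line 1143, in scipy.spatial.transform._rotation.Rotation.from_matrix
ValueError: Non-positive determinant (left-handed or null coordinate frame) in rotation matrix 0: [[-9.96956585e-01  7.79471946e-02 -1.34247426e-03]
 [ 7.79586342e-02  9.96837450e-01 -1.54126526e-02]
 [-1.36855588e-04  1.54704029e-02  9.99880317e-01]].
```

```bash
cat >> h.py <<'E'
def goto(target,a):
    """shift (cm) and turn to reach target with tool straight down and tool y at world yaw a"""
    o=get_obs(); R=Rot.from_rotvec(o['tool_rot']).as_matrix(); s,c=np.sin(a),np.cos(a)
    T=np.array([[-s,c,0],[c,s,0],[0,0,-1.]])
    print('t',round(o['t'],2),'pos',np.round(o['tool_pos'],4),'F',np.round(o['contact_force'],1),'M',np.round(o['wrist_torque'],2),'open',round(o['opening'],4),'q6',round(o['q'][5],2))
    print('row',np.round(R.T@(np.array(target)-o['tool_pos'])*100,2),np.round(Rot.from_matrix(R.T@T).as_rotvec(),3))
E
python3 -c "
from h import *
goto([.4645,-.2204,.08],.4995)"
python3 -m jog '[[-2,-1.5,4,0.015,0,-0.078,0],[-2,-1.5,8,0.015,0,-0.078,120],[-2,-1.5,11,0.015,0,-0.078,120],[-2,-1.5,12,0.015,0,-0.078,120],[-2,-1.5,12,0.015,0,-0.078,120]]'
python3 -c "
from h import *
goto([.4645,-.2204,.029],.4995)"
```

```text
t 5.25 pos [ 0.4687 -0.1968  0.2005] F [-0.9 -2.5  0. ] M [-0.12 -0.01  0.05] open 0.0856 q6 -0.97
row [-2.   -1.53 12.03] [ 0.015 -0.001 -0.078]
t: 5.67
tool_pos: [0.4624, -0.2188, 0.0766]
tool_rot: [-1.601, -2.694, -0.002]
contact_force: [-0.9, -0.5, -0.4]
opening: 0.0453
t 5.67 pos [ 0.4624 -0.2188  0.0766] F [-0.9 -0.5 -0.4] M [0.02 0.03 0.01] open 0.0453 q6 -1.09
row [-0.28  0.12  4.76] [-0.003 -0.007 -0.001]
```

```bash
python3 -m jog '[[-0.3,0.1,2.5,0,0,0,120],[-0.3,0.1,4,0,0,0,120],[-0.3,0.1,4.8,0,0,0,120],[-0.3,0.1,4.8,0,0,0,120],[-0.3,0.1,4.8,0,0,0,120]]'
python3 -c "
from h import *
goto([.4645,-.2204,.029],.4995); snap('wrist','w4')"
```

```text
t: 6.08
tool_pos: [0.4656, -0.2212, 0.0305]
tool_rot: [-1.602, -2.696, -0.001]
contact_force: [0.1, -0.2, 0.6]
opening: 0.0451
t 6.08 pos [ 0.4656 -0.2212  0.0305] F [ 0.1 -0.2  0.6] M [-0.04  0.   -0.07] open 0.0451 q6 -1.09
row [ 0.12 -0.06  0.15] [-0.002 -0.005 -0.001]
```

View pics/w4.png

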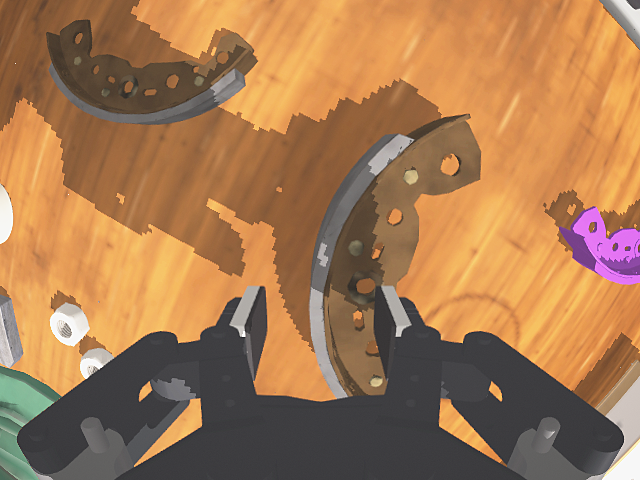

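The fingers straddle the rim near its apex, with the rim at about column 325 and the pads at 255 and 385. I'll close.

```bash
python3 -m jog '[[0,0,0.1,0,0,0,255],[0,0,0.1,0,0,0,255],[0,0,0.1,0,0,0,255],[0,0,0.1,0,0,0,255],[0,0,0.1,0,0,0,255]]' 100; python3 -c "
from h import *
goto([.4645,-.2204,.03],.4995)"
```

```text
t: 6.55
tool_pos: [0.4665, -0.222, 0.0313]
tool_rot: [-1.603, -2.698, -0.0]
contact_force: [-1.9, 1.3, 6.0]
opening: 0.0045
t 6.55 pos [ 0.4665 -0.222   0.0313] F [-1.9  1.3  6. ] M [0.04 0.35 0.09] open 0.0045 q6 -1.09
row [ 0.24 -0.1   0.13] [-0.001 -0.003 -0.001]
```

```bash
python3 -m jog '[[0,0,-1,0,0,0,255],[0,0,-3,0,0,0,255],[0,0,-6,0,0,0,255],[0,0,-9,0,0,0,255],[0,0,-9,0,0,0,255],[0,0,-9,0,0,0,255]]' 100; python3 -c "
from h import *
goto([.5,.1,.12],-1.67+.0); snap('wrist','w5')"
```

```text
t: 7.05
tool_pos: [0.4676, -0.2228, 0.1232]
tool_rot: [1.604, 2.7, -0.0]
contact_force: [0.6, 0.4, -5.0]
opening: 0.0045
t 7.05 pos [ 0.4676 -0.2228  0.1232] F [ 0.6  0.4 -5. ] M [-0.03  0.12  0.03] open 0.0045 q6 -1.09
row [26.8  18.28  0.3 ] [1.000e-03 0.000e+00 2.169e+00]
```

View pics/w5.png

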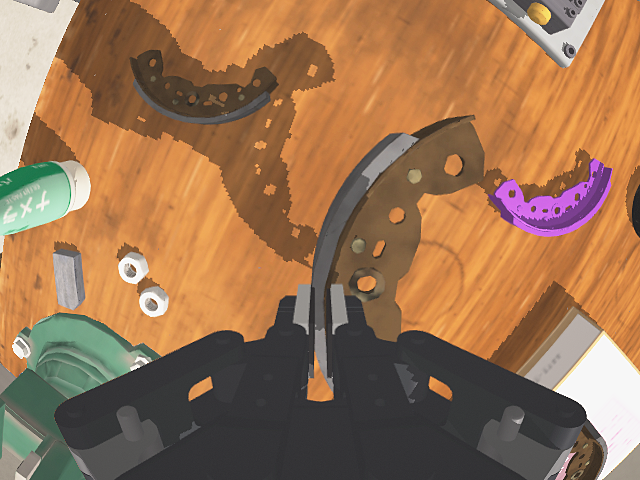

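```bash
python3 - <<'E'
from h import *
from scipy.optimize import least_squares
im=cv2.imread('pics/w5.png'); c=load('w5'); hsv=cv2.cvtColor(im,cv2.COLOR_BGR2HSV).astype(int)
o=get_obs(); R=Rot.from_rotvec(o['tool_rot']).as_matrix(); t=o['tool_pos']
k=np.zeros((480,640),bool); k[128:282,312:425]=((hsv[:,:,1]<75)&(hsv[:,:,2]>35))[128:282,312:425]
n,l,s,_=cv2.connectedComponentsWithStats(k.astype(np.uint8)); i=1+s[1:,4].argmax(); k=l==i; print(s[i])
z=t[2]-.0313+.032
cv2.imwrite('pics/w5k.png',k.astype(np.uint8)*255)
def tl(u,v): return (R.T@(onz(c,u,v,z,True)-t))[:2]
# inner edge of lining band per row
pts=[]
for v in range(150,280,3):
    u=np.nonzero(k[v])[0]
    if len(u): pts.append((v,u.min(),u.max(),tl(u.min(),v).round(4),tl(u.max(),v).round(4)))
for p in pts[::4]: print(p)
for j,r0 in ((3,.0905),(4,.0855)):
    P=np.array([p[j] for p in pts[4:]]); f=least_squares(lambda q:np.hypot(P[:,0]-q[0],P[:,1]-q[1])-r0,[0,.085],loss='soft_l1',f_scale=.001); print(j,f.x,f.cost, 'rms',np.sqrt(np.mean(f.fun**2)))
    for e in ((388,133),(415,136)): 
        q=tl(*e)-f.x; print('end ang deg from -y', np.degrees(np.arctan2(q[0],-q[1])),np.hypot(*q))
E
```

```text
[ 312  133  108  149 3834]
(150, np.int64(371), np.int64(406), array([0.0625, 0.0194]), array([0.0629, 0.0326]))
(162, np.int64(360), np.int64(393), array([0.058 , 0.0154]), array([0.0582, 0.0277]))
(174, np.int64(350), np.int64(379), array([0.0535, 0.0117]), array([0.0536, 0.0225]))
(186, np.int64(342), np.int64(370), array([0.049 , 0.0088]), array([0.0491, 0.0193]))
(198, np.int64(335), np.int64(360), array([0.0445, 0.0063]), array([0.0445, 0.0156]))
(210, np.int64(328), np.int64(352), array([0.0399, 0.0037]), array([0.0399, 0.0127]))
(222, np.int64(323), np.int64(346), array([0.0353, 0.0018]), array([0.0353, 0.0105]))
(234, np.int64(320), np.int64(340), array([0.0306, 0.0007]), array([0.0306, 0.0083]))
(246, np.int64(316), np.int64(336), array([ 0.0259, -0.0009]), array([0.0259, 0.0068]))
(258, np.int64(314), np.int64(332), array([ 0.021 , -0.0017]), array([0.021 , 0.0053]))
(270, np.int64(312), np.int64(329), array([ 0.0161, -0.0025]), array([0.0161, 0.0042]))
3 [0.00362394 0.08705491] 1.223242190760432e-06 rms 0.0002520685559560118
end ang deg from -y 46.76598184179653 0.08967564602184888
end ang deg from -y 51.64542991138737 0.08241509887563792
4 [-0.0022194   0.08743653] 1.176221978467845e-06 rms 0.00024644784146407643
end ang deg from -y 49.030333336147564 0.09426788547587496
end ang deg from -y 53.82935150028783 0.08729757085780328
```

The shoe is held, with its circle centre about 87 mm from the TCP and no tilt seen. Next I carry it to the nest, turning it 2.16 rad on the way.

```bash
cat >> h.py <<'E'
O=np.array([.5337,.1065]); FY=np.array([np.sin(.092),np.cos(.092)]); FX=np.array([FY[1],-FY[0]])
def fx(x,y,z): return np.array([*(O+FX*x+FY*y),z])
E
python3 -m jog '[[0,0,-1,0,0,0.12,255],[2,1,-2,0,0,0.24,255],[4,2,-2,0,0,0.36,255],[6,4,-2,0,0,0.48,255],[9,6,-2,0,0,0.6,255],[12,8,-2,0,0,0.72,255],[15,10,-2,0,0,0.84,255],[18,12,-2,0,0,0.96,255]]'; python3 -c "
from h import *
goto(fx(0,.083,.13),-1.663)"
```

```text
t: 7.77
tool_pos: [0.483, -0.0093, 0.1378]
tool_rot: [-2.646, -1.679, 0.009]
contact_force: [0.8, -0.9, -4.3]
opening: 0.0049
t 7.77 pos [ 0.483  -0.0093  0.1378] F [ 0.8 -0.9 -4.3] M [ 0.01  0.01 -0.02] open 0.0049 q6 0.27
row [20.44 -3.17  0.8 ] [-0.008  0.007  1.223]
```

```bash
python3 -m jog '[[2,0,0,0,0,0.12,255],[5,-0.7,0,0,0,0.24,255],[8,-1.2,0,0,0,0.36,255],[11,-1.6,0,0,0,0.48,255],[14,-2.1,0,0,0,0.6,255],[16,-2.5,0,0,0,0.72,255],[18,-2.8,0,0,0,0.84,255],[20,-3,0,0,0,0.96,255]]';  python3 -m jog '[[0,0,0,0,0,0.12,255],[0,0,0,0,0,0.24,255],[0,0,0,0,0,0.24,255]]'; python3 -c "
from h import *
goto(fx(0,.083,.11),-1.663)"
```

```text
t: 8.43
tool_pos: [0.5389, 0.1854, 0.1341]
tool_rot: [-3.127, -0.259, 0.024]
contact_force: [-0.0, -0.8, -4.7]
opening: 0.0043
t: 8.68
tool_pos: [0.5364, 0.1855, 0.1301]
tool_rot: [-3.139, 0.119, 0.035]
contact_force: [-0.5, 0.0, -4.9]
opening: 0.0045
t 8.68 pos [0.5364 0.1855 0.1301] F [-0.5  0.  -4.9] M [ 0.08 -0.03  0.02] open 0.0045 q6 1.84
row [ 0.51 -0.4   1.99] [0.001 0.022 0.016]
```

```bash
python3 -m jog '[[0.5,-0.4,2,0,0.02,0.016,255],[0.5,-0.4,4,0,0.022,0.016,255],[0.5,-0.4,4.3,0,0.022,0.016,255],[0.5,-0.4,4.3,0,0.022,0.016,255]]'; python3 - <<'E'
from h import *
goto(fx(0,.083,.08),-1.663); im,c=snap('wrist','w6')
g=im[:,:,::-1].copy()
for x in (-.0435,.0435):
  for z in (.039,):
    q=proj(c,fx(x,.0879,z),True); print(q); cv2.drawMarker(g,tuple(int(round(v)) for v in q),(0,0,255),0,12,1)
t=im2=snap('top','t6')[0][:,:,::-1]
out=np.zeros((480,800,3),np.uint8); out[:, :400]=g[:,100:500]; z=cv2.resize(t[200:300,205:305],(400,400),interpolation=cv2.INTER_CUBIC); out[:400,400:]=z; cv2.imwrite('pics/w6m.png',out)
E
```

```text
t: 9.02
tool_pos: [0.5379, 0.1884, 0.0832]
tool_rot: [3.136, -0.141, -0.012]
contact_force: [-0.7, -0.1, -4.0]
opening: 0.0043
t 9.02 pos [0.5379 0.1884 0.0832] F [-0.7 -0.1 -4. ] M [ 0.1  -0.01  0.03] open 0.0043 q6 1.87
row [ 0.34 -0.11  0.32] [0.003 0.008 0.002]
[308.87492221 339.35619792]
[307.40258186 181.51552254]
```

View pics/w6m.png

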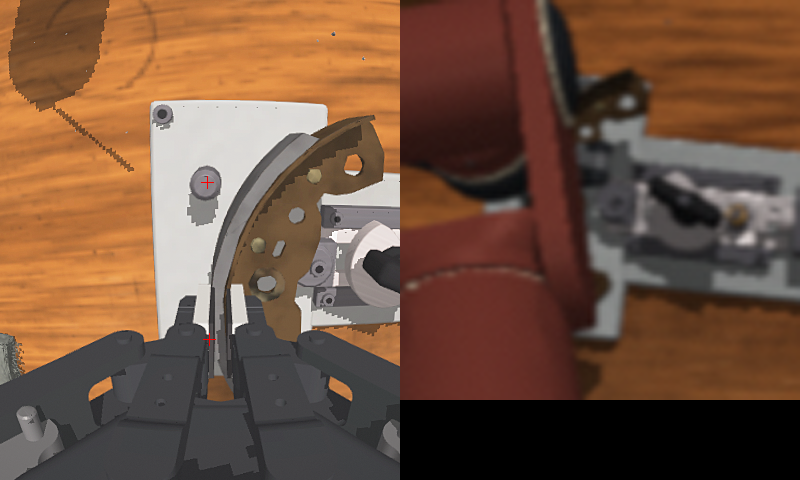

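The far post sits on its predicted mark within about 1 mm, and the shoe clears the post and the jaw. I'll lower it.

```bash
python3 -m jog '[[0.35,-0.1,1,0.003,0.008,0,255],[0.4,-0.1,2,0.003,0.008,0,255],[0.4,-0.1,2.8,0.003,0.008,0,255],[0.4,-0.1,3.2,0.003,0.008,0,255],[0.4,-0.1,3.2,0.003,0.008,0,255],[0.4,-0.1,3.2,0.003,0.008,0,255]]';python3 -c "
from h import *
goto(fx(0,.083,.0433),-1.663)"
```

```text
t: 9.62
tool_pos: [0.5445, 0.1895, 0.0546]
tool_rot: [-3.137, 0.143, -0.01]
contact_force: [-0.0, 0.2, -4.1]
opening: 0.0044
t 9.62 pos [0.5445 0.1895 0.0546] F [-0.   0.2 -4.1] M [0.09 0.   0.04] open 0.0044 q6 1.87
row [-0.32  0.07  1.13] [-0.002 -0.006  0.001]
```

```bash
python3 -m jog '[[-0.3,0.05,0.4,-0.002,-0.005,0,255],[-0.3,0.05,0.7,-0.002,-0.005,0,255],[-0.3,0.05,0.9,-0.002,-0.005,0,255],[-0.3,0.05,0.9,-0.002,-0.005,0,255],[-0.3,0.05,0.9,-0.002,-0.005,0,255]]';python3 -c "
from h import *
goto(fx(0,.083,.0433),-1.663)"
```

```text
t: 10.03
tool_pos: [0.5414, 0.1893, 0.0455]
tool_rot: [3.138, -0.143, 0.002]
contact_force: [0.3, 0.7, -4.0]
opening: 0.0046
t 10.03 pos [0.5414 0.1893 0.0455] F [ 0.3  0.7 -4. ] M [ 0.04 -0.01 -0.03] open 0.0046 q6 1.87
row [-0.01  0.02  0.22] [ 0.    -0.001  0.001]
```

Position is right. I'll lower in 1 mm steps until it touches.

```bash
python3 -m jog '[[0,0,0.1,0,0,0,255],[0,0,0.15,0,0,0,255],[0,0,0.2,0,0,0,255],[0,0,0.2,0,0,0,255]]';python3 -c "
from h import *
goto(fx(0,.083,.0433),-1.663)"
```

```text
t: 10.37
tool_pos: [0.5415, 0.1893, 0.0436]
tool_rot: [3.138, -0.143, 0.002]
contact_force: [-0.0, 0.2, -4.9]
opening: 0.0047
t 10.37 pos [0.5415 0.1893 0.0436] F [-0.   0.2 -4.9] M [ 0.09  0.02 -0.01] open 0.0047 q6 1.87
row [-0.02  0.02  0.03] [ 0.    -0.001  0.001]
```

```bash
python3 -m jog '[[0,0,0.05,0,0,0,255],[0,0,0.1,0,0,0,255],[0,0,0.15,0,0,0,255],[0,0,0.15,0,0,0,255]]';python3 -c "
from h import *
goto(fx(0,.083,.0433),-1.663)"
```

```text
t: 10.7
tool_pos: [0.5422, 0.1895, 0.0433]
tool_rot: [-3.138, 0.143, -0.004]
contact_force: [-2.5, 0.2, 5.1]
opening: 0.0042
t 10.7 pos [0.5422 0.1895 0.0433] F [-2.5  0.2  5.1] M [-0.01  0.55 -0.01] open 0.0042 q6 1.87
row [-0.09  0.04  0.  ] [-0.    -0.003  0.001]
```

The force turned from -4.9 N to +5.1 N, so the shoe is seated. I'll release and lift.

```bash
python3 -m jog '[[0,0,0,0,0,0,215],[0,0,0,0,0,0,190],[0,0,0,0,0,0,190],[0,0,-1.5,0,0,0,190],[0,0,-5,0,0,0,190],[0,0,-9,0,0,0,150],[0,0,-13,0,0,0,130],[0,0,-13,0,0,0,130]]';python3 -c "
from h import *
goto([.5325,.0900,.13],-.092-1.571+1.178)
snap('wrist','w7')"
```

```text
t: 11.37
tool_pos: [0.5472, 0.1907, 0.1839]
tool_rot: [-3.134, 0.142, -0.03]
contact_force: [1.4, 0.4, 2.1]
opening: 0.0419
t 11.37 pos [0.5472 0.1907 0.1839] F [1.4 0.4 2.1] M [-0.01 -0.06 -0.02] open 0.0419 q6 1.87
row [-0.65 10.19  5.32] [ 0.006 -0.02  -1.176]
```

View pics/w7.png

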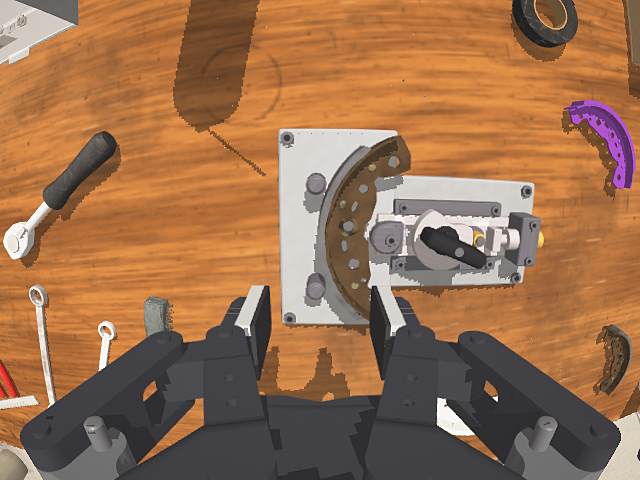

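The shoe sits flat and centred between the posts (315,184 and 315,287) and the jaw nose (390,240). Now back to the knob.

```bash
python3 -m jog '[[0,2,0,0,-0.02,-0.12,130],[-0.6,5,0,0,-0.02,-0.24,130],[-0.6,8,1,0,-0.02,-0.36,130],[-0.6,10,1,0,-0.02,-0.48,130],[-0.6,10.2,2,0,-0.02,-0.6,130],[-0.6,10.2,3,0,-0.02,-0.72,130],[-0.6,10.2,4,0,-0.02,-0.84,130],[-0.6,10.2,5,0,-0.02,-0.96,130]]'; python3 -m jog '[[0,0,0,0,0,-0.12,130],[0,0,0,0,0,-0.21,130],[0,0,0,0,0,-0.21,130]]'; python3 -c "
from h import *
goto([.5325,.0900,.057],-.485)"
```

```text
t: 12.08
tool_pos: [0.5306, 0.089, 0.1278]
tool_rot: [2.844, 1.329, -0.01]
contact_force: [-1.2, -0.5, 0.5]
opening: 0.0417
t: 12.33
tool_pos: [0.5296, 0.0889, 0.1259]
tool_rot: [2.689, 1.623, -0.014]
contact_force: [-0.4, -0.3, 0.5]
opening: 0.0416
t 12.33 pos [0.5296 0.0889 0.1259] F [-0.4 -0.3  0.5] M [ 0.01 -0.05 -0.01] open 0.0416 q6 0.52
row [0.29 0.23 6.88] [-0.004  0.008  0.   ]
```

```bash
python3 -m jog '[[0.3,0.25,3,0,0.008,0,130],[0.3,0.25,5,0,0.008,0,130],[0.3,0.25,6.8,0,0.008,0,130],[0.3,0.25,6.8,0,0.008,0,130],[0.3,0.25,6.8,0,0.008,0,130]]'; python3 -c "
from h import *
goto([.5325,.0900,.057],-.485)"
```

```text
t: 12.75
tool_pos: [0.5315, 0.09, 0.0564]
tool_rot: [-2.687, -1.618, 0.008]
contact_force: [1.3, 1.2, 0.7]
opening: 0.0418
t 12.75 pos [0.5315 0.09   0.0564] F [1.3 1.2 0.7] M [-0.05  0.    0.01] open 0.0418 q6 0.51
row [ 0.05  0.09 -0.06] [-0.007  0.001 -0.002]
```

```bash
python3 -m jog '[[0.05,0.1,-0.1,-0.005,0,0,255],[0.05,0.1,-0.1,-0.005,0,0,255],[0.05,0.1,-0.1,-0.005,0,0,255],[0.05,0.1,-0.1,-0.005,0,0,255],[0.05,0.1,-0.1,-0.005,0,0,255]]' 80; python3 -c "
from h import *
goto([.5325,.0900,.057],-.485)"
```

```text
t: 13.17
tool_pos: [0.5309, 0.0916, 0.0593]
tool_rot: [-2.686, -1.617, 0.008]
contact_force: [-12.1, 4.6, 11.8]
opening: 0.011
t 13.17 pos [0.5309 0.0916 0.0593] F [-12.1   4.6  11.8] M [ 0.82  1.88 -0.03] open 0.011 q6 0.52
row [-0.07  0.22  0.23] [-0.008  0.001 -0.002]
```

```bash
python3 -m jog '[[0,0,-0.1,0,0,0.12,255],[0,0,-0.1,0,0,0.24,255],[0,0,-0.1,0,0,0.36,255],[0,0,-0.1,0,0,0.48,255],[0,0,-0.1,0,0,0.6,255],[0,0,-0.1,0,0,0.72,255],[0,0,-0.1,0,0,0.84,255],[0,0,-0.1,0,0,0.96,255]]'; python3 -c "
from h import *
goto([.5325,.0900,.057],-1.663)"
```

```text
t: 13.83
tool_pos: [0.5313, 0.0907, 0.0595]
tool_rot: [-3.135, -0.185, 0.008]
contact_force: [5.3, -3.1, -12.5]
opening: 0.0113
t 13.83 pos [0.5313 0.0907 0.0595] F [  5.3  -3.1 -12.5] M [-0.6  -1.02  0.03] open 0.0113 q6 1.48
row [0.11 0.08 0.25] [-0.001  0.005  0.21 ]
```

```bash
python3 -m jog '[[0,0,0,0,0,0.11,255],[0,0,0,0,0,0.21,255],[0,0,0,0,0,0.21,255],[0,0,0,0,0,0.21,255]]'; python3 -c "
from h import *
goto([.5325,.0900,.057],-1.663)"; python3 -m jog '[[0,0,0,0,0,0,200],[0,0,0,0,0,0,130],[0,0,0,0,0,0,120],[0,0,-3,0,0,0,120],[0,0,-7,0,0,0,120],[0,0,-11,0,0,0,120],[0,0,-13,0,0,0,120],[0,0,-13,0,0,0,120]]'; python3 -c "
from h import *
snap('wrist','w8'); print(get_obs()['tool_pos'])"
```

```text
t: 14.17
tool_pos: [0.5313, 0.0904, 0.0594]
tool_rot: [3.138, -0.141, -0.007]
contact_force: [2.2, -2.5, -7.1]
opening: 0.0111
t 14.17 pos [0.5313 0.0904 0.0594] F [ 2.2 -2.5 -7.1] M [-0.35 -0.45 -0.02] open 0.0111 q6 1.69
row [0.12 0.02 0.24] [0.001 0.004 0.002]
t: 14.83
tool_pos: [0.5361, 0.0907, 0.198]
tool_rot: [-3.137, 0.14, -0.015]
contact_force: [0.4, -0.1, 0.8]
opening: 0.0451
[0.53447019 0.09064399 0.19447904]
```

View pics/w8.png

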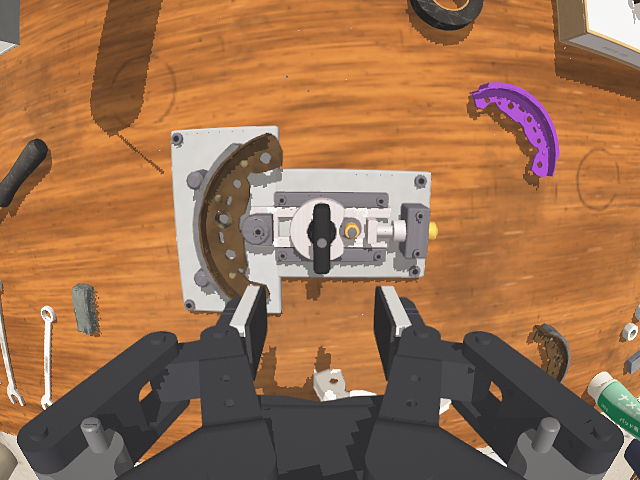

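```bash
python3 - <<'E'
from h import *
c=load('w8'); P=lambda p,z:onz(c,*p,z,True)
O,x,y,yaw,d=fixframe(P((202,278.5),.039),P((194.5,180),.039))
for n,p,z in (('nose',(256.5,231.5),.037),('bar end',(321,205),.0695),('bar end',(322,272),.0695),('shoe tip up',(277,137),.03)):
    q=P(p,z)[:2]-O; print(n,q@x,q@y)
print(yaw,d)
E
python3 shoe.py w8 195 285 125 310 0 -1
```

```text
nose -0.0011494027591339054 0.03698120840666003
bar end 0.026612352418269463 -0.016436287223426087
bar end -0.02455347035702633 -0.017381311110756782
shoe tip up 0.07618857374437754 0.019348461020193046
-0.09258385850354135 0.08633690733758552
area [ 195  142   52  168 1748]
circle [0.52780483 0.11054653 0.0911472 ] rad pct [0.08408719 0.09094296 0.10216781] ang deg [ 27.28424859 133.89824926] mid 80.59124892411893
shoe x yaw 1.406582642020213 apex mid-rim [0.54270527 0.20046754] apex px [193.5575885  227.15808528]
```

```bash
python3 -m jog '[[-3,-3,0,0,0,0,120],[-6,-6,2,0,0,0,120],[-8,-6.5,4,0,0,0,120],[-8,-6.5,4,0,0,0,120],[-8,-6.5,4,0,0,0,120]]'; python3 - <<'E'
from h import *
im,c=snap('wrist','w9'); g=cv2.imread('pics/w9.png')
for p,z in (((-.0435,.0879),.039),((.0435,.0879),.039),((0,-.018),.0695)):
    print(proj(c,fx(*p,z),True))
a=cv2.resize(g[60:360,140:540],(800,600),interpolation=cv2.INTER_CUBIC); cv2.imwrite('pics/w9z.png',a)
E
```

```text
t: 15.3
tool_pos: [0.4578, 0.1628, 0.1508]
tool_rot: [3.138, -0.136, -0.002]
contact_force: [-0.0, 0.8, 1.0]
opening: 0.0452
[262.2248499  184.52561194]
[261.63200322  56.1500736 ]
[433.94526252 120.75834278]
```

View pics/w9z.png

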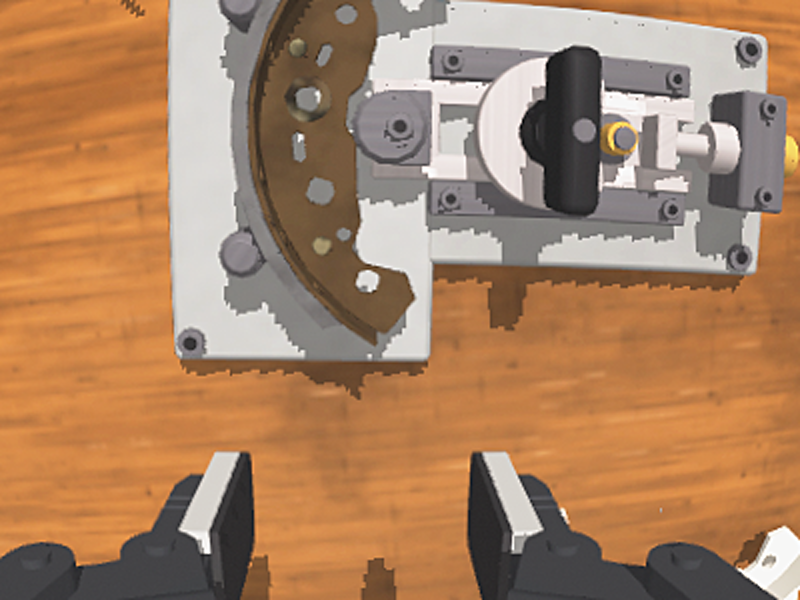

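```bash
python3 - <<'E'
from h import *
def f(n,items):
    c=load(n)
    for k,p,z in items:
        q=onz(c,*p,z,True)[:2]-O; print(n,k,np.round([q@FX*1000,q@FY*1000],1))
px=lambda x,y:(140+x/2-.25,60+y/2-.25)
f('w9',[('nose',px(400,127),.037),('roller',px(625,138),.04),('post',px(238,252),.039),('housing bolt',px(768,108),.03),('bar',px(573,130),.0695)])
f('w1',[('nose',(240,207),.037),('roller',(335,209),.04),('post',(194,254.5),.039),('housing bolt',(402,194),.03)])
f('w2',[('nose',(293,177),.037),('roller',(329.5,261),.04),('post',(220,132),.039)])
f('w7',[('nose',(391,240.5),.037),('roller',(480,241),.04),('post',(315,287),.039)])
f('w8',[('nose',(257,231.5),.037),('roller',(351,230),.04),('post',(202,278.5),.039),('housing bolt',(414,210),.03)])
for n,(u,v) in (('w1',(240,207)),('w8',(257,231))):
    pass
E
```

```text
w9 nose [-2.6 36.2]
w9 roller [ -2.8 -40.6]
w9 post [-44.3  90.3]
w9 housing bolt [  14.5 -103.6]
w9 bar [ -2.7 -13.3]
w1 nose [-0.1 42.2]
w1 roller [ -1.2 -37.9]
w1 post [-42.3  86.6]
w1 housing bolt [ 10.8 -96. ]
w2 nose [-2.9 30.4]
w2 roller [ -2.1 -46.8]
w2 post [-43.5  89.3]
w7 nose [-2.6 29.2]
w7 roller [ -2.1 -47. ]
w7 post [-41.3  89.8]
w8 nose [-2.4 37. ]
w8 roller [ -0.2 -40.6]
w8 post [-44.4  88.4]
w8 housing bolt [ 15.1 -94.9]
```

```bash
python3 -c "
from station import *
print(finish_job(), get_obs()['t'])"
```

```text
the job is handed in; nothing more can be done
the job is handed in; nothing more can be done
```

The job is handed in at about 15 s of the 67 s allowed. The shoe is clamped in the fixture, and the station reports no verdict.

**What I did:**
1. Turned the cam knob about 1.18 rad counter-clockwise. The jaw drew back about 12–13 mm in the images and stayed there.
2. Pinched the shoe by its rim and carried it over. I lowered it until the force showed it resting on the base plate, then let go.
3. Turned the knob back to about 0, opened the fingers and moved the arm clear.

**What the last checks showed:**
- **Shoe:** It looks flat and centred. The lining touches the near post in the last picture, and both posts in the one before. The jaw nose touches the middle of the hollow web edge.
- **Knob:** The bar lies across the jaw's travel to within about 1°. The bar hid the notch, so I did not see the roller in it.
- **Bystanders:** I touched none of them. The abrasive pad and tape roll looked unmoved in the later pictures, but I did not check the driver again.

**Disagreements:**
- **Jaw position:** By the roller, the jaw is about 2.7–3.6 mm back, which fits the expected 3 mm. By the nose screw it is about 5.4 mm back. I put this down to image error of 1–2 mm per point and relied on the visible contact and knob angle.
- **Shoe yaw:** A final automatic fit of the shoe's rim was too contaminated by fixture pixels to use, so the squareness is judged by eye.

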